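# Switch on three choppers in order of size

### The job

Switch on the three food choppers for the test run, smallest first, then the medium one, then the largest: with a fingertip, lightly press the round key on top of each one's black housing until it is in and stays in. Do not pick up, shove or tip the choppers, and leave the other things on the bench where they are.

Things in the scene. Friction and masses are not known exactly. Their poses are not given: they have to be found in the camera images.
- chopper_small: The small food chopper, loose on the bench: a round clear bowl with a clear lid, 84 mm across and 88 mm high, joined to an upright black motor housing 72 mm wide and 92 mm high. Origin on the bench surface, under the centre of its key, z up; its x axis points level from the housing to the bowl, whose centre lies 74 mm along it. It can stand in any of the three places.
- key_small_top (a point): Centre of the top face of the small chopper's power key: a flat round grey cap, 32 mm across, over a steel collar in the middle of the top of the black housing. Out, its top is 117 mm above the bench, 25 above the housing, 21 above the collar; nothing on the chopper is higher. The key moves 10 mm straight down; its cushioned cap gives 1 mm per 1.5 N, at most 9 mm more, and springs back.
- key_small (a joint): How far the stem of the small chopper's key is pressed in, m: 0 out, 0.010 fully in against its stop. The stem has no return spring: about 2.5 to 4 N slides it, and it stays where it is left. It counts as in from 0.005. Pressing the chopper with over 20 N is too rough.
- chopper_medium: The medium food chopper, loose on the bench: a round clear bowl with a clear lid, 106 mm across and 114 mm high, joined to an upright black motor housing 86 mm wide and 118 mm high. Origin on the bench surface, under the centre of its key, z up; its x axis points level from the housing to the bowl, whose centre lies 92 mm along it. It can stand in any of the three places.
- key_medium_top (a point): Centre of the top face of the medium chopper's power key: a flat round grey cap, 32 mm across, over a steel collar in the middle of the top of the black housing. Out, its top is 143 mm above the bench, 25 above the housing, 21 above the collar; nothing on the chopper is higher. The key moves 10 mm straight down; its cushioned cap gives 1 mm per 1.5 N, at most 9 mm more, and springs back.
- key_medium (a joint): How far the stem of the medium chopper's key is pressed in, m: 0 out, 0.010 fully in against its stop. The stem has no return spring: about 2.5 to 4 N slides it, and it stays where it is left. It counts as in from 0.005. Pressing the chopper with over 20 N is too rough.
- chopper_large: The large food chopper, loose on the bench: a round clear bowl with a clear lid, 132 mm across and 144 mm high, joined to an upright black motor housing 100 mm wide and 148 mm high. Origin on the bench surface, under the centre of its key, z up; its x axis points level from the housing to the bowl, whose centre lies 112 mm along it. It can stand in any of the three places.
- key_large_top (a point): Centre of the top face of the large chopper's power key: a flat round grey cap, 32 mm across, over a steel collar in the middle of the top of the black housing. Out, its top is 173 mm above the bench, 25 above the housing, 21 above the collar; nothing on the chopper is higher. The key moves 10 mm straight down; its cushioned cap gives 1 mm per 1.5 N, at most 9 mm more, and springs back.
- key_large (a joint): How far the stem of the large chopper's key is pressed in, m: 0 out, 0.010 fully in against its stop. The stem has no return spring: about 2.5 to 4 N slides it, and it stays where it is left. It counts as in from 0.005. Pressing the chopper with over 20 N is too rough.
- scoop: Bystander: white open measuring cup, 72 mm across and 85 mm high, standing at the left end of the row of choppers. Origin at the centre of its underside.
- spatula: Bystander: black-handled spatula lying flat at the right end of the row of choppers. Origin under the tool, x along it towards the blade.
- spindle: Bystander: spare clamp spindle, black rubber foot 34 mm across with a 10 mm steel pin, 69 mm high in all, standing on the robot's side of the choppers. Origin at the centre of its underside.
Mind the look-alikes: they are no part of the job. What is shaped like the chopper_medium but green or turquoise is not meant.

How it is judged:
By the outcome, as a careful person would: the job done as asked, in the order asked, and still so for the second after the job is handed in, with the robot touching nothing.
It also fails if it takes over 54 s, if anything falls off the work surface, if the arm or the gripper's body presses on something with over 40 N, if the wrist force passes 120 N, or if a joint passes its speed limit or range.

### The arm

A 7-joint arm with a two-finger parallel gripper is mounted at the origin on the work surface. World frame = base frame: x ahead of the robot, y to its left, z up, the work surface at z = 0. Lengths are in m, angles in rad, forces in N, time in s.
With the tool pointing down it reaches from about 0.425 to 1.025 m from the base axis. Payload 3.6 kg.
Tool frame: the origin (TCP) lies midway between the tips of the shut fingers; the grasp point (between the pads) lies 19 mm behind it; y points along the fingers, z is the direction in which the jaws open and shut, and the axes are right-handed (so a half turn about y gives the same grasp; the last joint's range is limited). The gripper opens to 85 mm and grips with 20 to 120 N. Pads are 22 mm wide; open, the fingers measure 114 mm over their backs; the gripper's body (76 mm by 85 mm) begins 54 mm behind the grasp point. The pads swing forward as they close: fully open they stand 13 mm farther back than shut.
Start: joints at [-0.093, 0.591, 0.048, 1.609, -0.033, 0.943, -0.034], TCP at [0.725, 0, 0.231] pointing down, gripper open.
Joint ranges: [-2.69, 2.69], [-0.47, 2.24], [-1.27, 1.36], [0.19, 2.51], [-1.53, 4.68], [0.08, 2.07], [-3.09, 3.09]. Speed limits (rad/s): [2.57, 2.57, 3.14, 3.14, 3.14, 3.14, 3.14].

### API

Orientations are given as a 3x3 rotation matrix whose columns are the frame's x, y, z axes.
In Python, from rig import ctrl gives the robot as it stands. The module is installed in compiled form; this text tells all that it offers. Calls block until the motion is done:
- ctrl.reach(position, orientation): joint-space move of the TCP to a pose.
- ctrl.line_to(position, max_speed=0.15, frame=None): straight line of the TCP; frame=None keeps the orientation; max_speed is the mean speed in m/s.
- ctrl.goto_joints(angles): joint-space move.
- ctrl.grip(opening, grasp_force=None): finger opening in m; grasp_force is the grip in N (None keeps the last); returns when the fingers have stopped.
- ctrl.sleep(seconds).
- ctrl.solve_ik(position, orientation): joint angles nearest the present ones, or None.
- ctrl.observe(): the state.
- ctrl.camera(name): name is "scene" or "side" or "wrist"; returns a dict with "frame" (384x512x3 uint8, red, green, blue), "mtx" (3x3 intrinsics, pixels), "dist_coeffs" ([k1, k2, p1, p2, k3] as OpenCV has them; the pictures are not rectified), "world_from_camera" (4x4, takes a point from camera to world coordinates). Camera axes: x right, y down, z forward; pixel columns grow to the right and rows downward; lengths in m; the calibration is good to about 2 mm. A picture is of the moment at which its call begins. There is no depth.
A pose or a line that the arm cannot do raises ctrl.PlanningError and nothing moves.
- ctrl.close_job(): hands the job in, once; it reports no verdict.
The state is a dict: "time": time; "joint_pos": joint angles; "joint_velocities": joint speeds; "effort": joint torques, N m; "eef_pos": TCP position; "eef_rot": TCP orientation; "wrist_force": force on the tool from outside, world axes, zero at the start; "torque": the same for the moment, N m; "gripper_width": finger opening in m.
Only numpy, scipy, OpenCV 4.12 (cv2) and the standard library are available. Lean on these libraries where they do the work, as an engineer would, in place of code of your own. Each camera call takes 0.05 s, during which the arm holds its last target.

## Working session

There is one attempt and no reset: what is moved stays moved. The work goes in short steps, each a Python script; the robot and the scene stay as the last script left them, time stands still between calls to the robot, and variables do not carry over. Pictures are saved under pics/ and viewed, and the job is handed in when it is done.

```bash
mkdir -p pics; python3 - <<'E'
from rig import ctrl
import cv2,pickle
d={}
for n in("scene","side","wrist"):
    c=ctrl.camera(n); d[n]=c
    cv2.imwrite(f"pics/{n}0.png",cv2.resize(c["frame"][:,:,::-1],(800,600),interpolation=cv2.INTER_CUBIC))
    print(n,c["mtx"].round(1).tolist(),c["dist_coeffs"],c["world_from_camera"].round(3).tolist())
pickle.dump(d,open("cams.pkl","wb"))
s=ctrl.observe();print(s["time"],s["eef_pos"],s["eef_rot"].round(3) if hasattr(s["eef_rot"],'round') else s["eef_rot"],s["gripper_width"],s["wrist_force"])
E
```

```text
scene [[405.7, 0.0, 250.4], [0.0, 405.7, 187.3], [0.0, 0.0, 1.0]] [-0.10106298  0.          0.          0.          0.        ] [[-0.187, 0.706, -0.683, 1.348], [0.982, 0.131, -0.134, 0.145], [-0.006, -0.696, -0.718, 0.922], [0.0, 0.0, 0.0, 1.0]]
side [[348.2, 0.0, 255.5], [0.0, 348.2, 200.2], [0.0, 0.0, 1.0]] [-0.05606549  0.          0.          0.          0.        ] [[-0.836, -0.345, 0.426, 0.176], [-0.548, 0.502, -0.669, 0.623], [0.017, -0.793, -0.609, 0.701], [0.0, 0.0, 0.0, 1.0]]
wrist [[273.9, 0.0, 251.6], [0.0, 273.9, 191.6], [0.0, 0.0, 1.0]] [0.02014239 0.         0.         0.         0.        ] [[1.0, 0.002, -0.004, 0.724], [0.001, -0.957, -0.29, 0.075], [-0.004, 0.29, -0.957, 0.373], [0.0, 0.0, 0.0, 1.0]]
0.15 [ 7.24352594e-01 -1.53598467e-05  2.30377963e-01] [[ 0.    -0.002  1.   ]
 [-1.    -0.     0.   ]
 [ 0.    -1.    -0.002]] 0.08538610393793676 [-0.70191642  0.87295155 -0.17321936]
```

View pics/scene0.png

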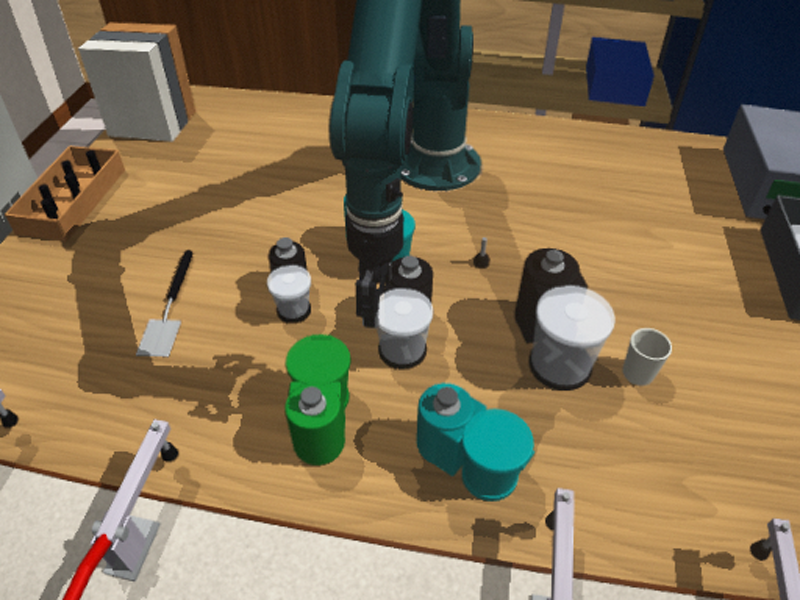

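View pics/side0.png

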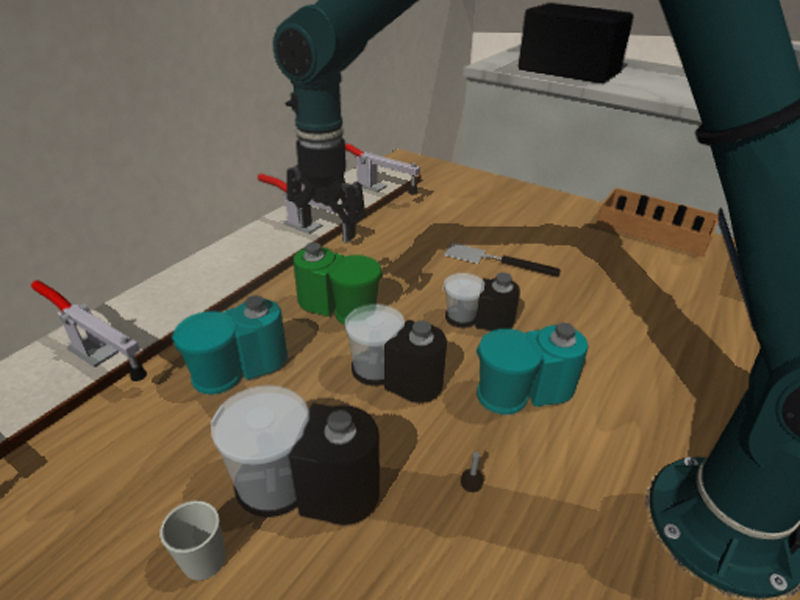

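View pics/wrist0.png

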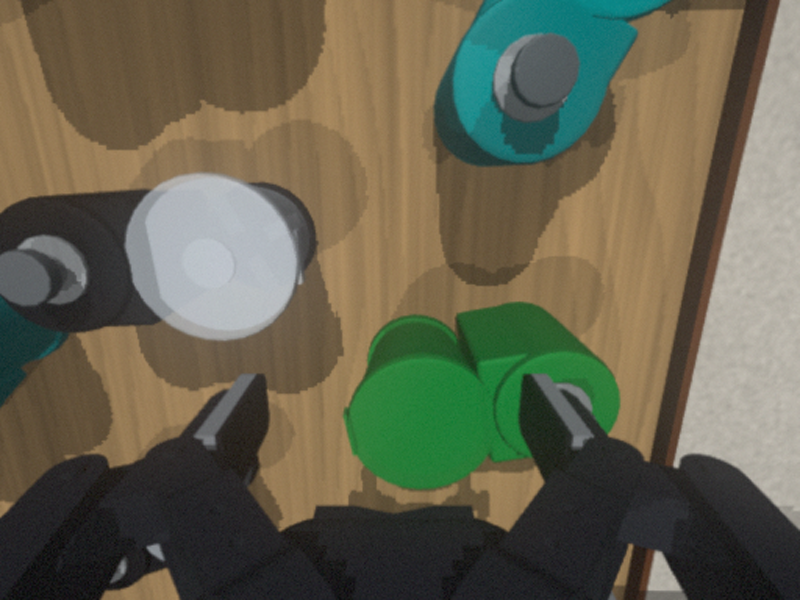

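The scene view has three clear-bowl choppers with black housings. Their keys are at about (285,245) small, (410,263) medium and (553,258) large. One green chopper (313,400) and two turquoise ones (447,400 and behind the arm at 400,235) are look-alikes. Next I'll take enlarged crops of the black ones.

```bash
python3 - <<'E'
import pickle,cv2,numpy as np
d=pickle.load(open("cams.pkl","rb"))
P={"scene":[(285,245),(410,265),(553,258)],"side":[(503,282),(421,330),(341,422)]}
rows=[]
for n in P:
    r=[]
    for u,v in P[n]:
        u=int(u*.64);v=int(v*.64)
        r.append(cv2.resize(d[n]["frame"][v-16:v+16,u-16:u+16,::-1],(260,260),interpolation=cv2.INTER_NEAREST)); print(n,u-16,v-16)
    rows.append(np.hstack(r))
cv2.imwrite("pics/crop0.png",np.vstack(rows))
E
```

```text
scene 166 140
scene 246 153
scene 337 149
side 305 164
side 253 195
side 202 254
```

View pics/crop0.png

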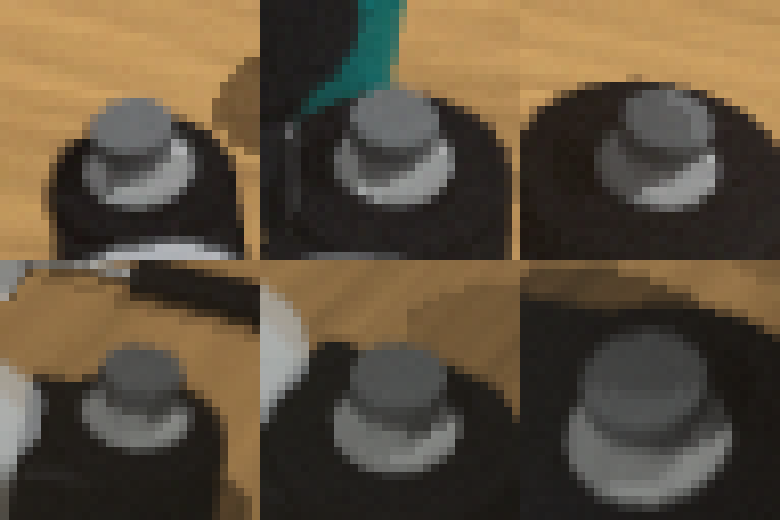

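The crops confirm it: all three are grey caps over steel collars on black housings. I'll project each cap-top centre onto its known height from both cameras.

```bash
cat > h.py <<'E'
import cv2,numpy as np
def ray(c,uv):
    p=cv2.undistortPoints(np.array([[uv]],float),c["mtx"],c["dist_coeffs"])[0,0]
    T=c["world_from_camera"];return T[:3,3],T[:3,:3]@np.array([*p,1])
def at(c,uv,z):
    o,d=ray(c,uv);return o+d*(z-o[2])/d[2]
def proj(c,X):
    T=np.linalg.inv(c["world_from_camera"]);return cv2.projectPoints(np.array(X,float).reshape(-1,1,3),cv2.Rodrigues(T[:3,:3])[0],T[:3,3],c["mtx"],c["dist_coeffs"])[0][:,0]
E
python3 - <<'E'
import pickle;from h import *
d=pickle.load(open("cams.pkl","rb"))
k=260/32
O={"scene":[(166,140),(246,153),(337,149)],"side":[(305,164),(253,195),(202,254)]}
C={"scene":[(131,124),(134,120),(149,120)],"side":[(143,111),(140,116),(125,113)]}
for i,z in enumerate((.117,.143,.173)):
    r=[]
    for n in O:
        uv=np.array(O[n][i])+np.array(C[n][i])/k-.5
        r.append(ray(d[n],uv)); print(i,n,at(d[n],uv,z).round(4))
    A=sum(np.eye(3)-np.outer(v,v)/(v@v) for o,v in r);b=sum((np.eye(3)-np.outer(v,v)/(v@v))@o for o,v in r)
    print("  tri",np.linalg.solve(A,b).round(4))
a=np.linspace(0,2*np.pi,40)
E
```

```text
0 scene [ 0.4856 -0.2347  0.117 ]
0 side [ 0.481  -0.2298  0.117 ]
  tri [ 0.4828 -0.2357  0.1137]
1 scene [0.5238 0.0169 0.143 ]
1 side [0.5169 0.0192 0.143 ]
  tri [0.5193 0.0158 0.1392]
2 scene [0.4929 0.2697 0.173 ]
2 side [0.4885 0.2698 0.173 ]
  tri [0.4899 0.2694 0.171 ]
```

Both views agree to within 7 mm. The keys are at about small (0.483,-0.232), medium (0.520,0.018) and large (0.490,0.270). I'll close the gripper and look at the small one from the wrist camera to refine its position.

```bash
cat > look.py <<'E'
import sys,pickle;from h import *
from rig import ctrl
R=np.array([[0,0,1.],[-1,0,0],[0,-1,0]])
def look(x,y,z,name,dy=-.055):
    s=ctrl.observe()["eef_pos"]
    p=np.array([x,y+dy,z+.10])
    ctrl.reach(p,R)
    c=ctrl.camera("wrist");pickle.dump(c,open(name+".pkl","wb"))
    u,v=proj(c,[x,y,z])[0];u0,v0=int(u)-40,int(v)-30
    u0=max(0,min(432,u0));v0=max(0,min(324,v0))
    print(ctrl.observe()["time"],"proj",u,v,"crop origin",u0,v0,"x10")
    im=cv2.resize(c["frame"][v0:v0+60,u0:u0+80,::-1],(800,600),interpolation=cv2.INTER_NEAREST)
    cv2.imwrite(f"pics/{name}.png",im)
    cv2.imwrite(f"pics/{name}_full.png",c["frame"][:,:,::-1])
E
python3 - <<'E'
from look import *
ctrl.grip(0.0)
print(ctrl.observe()["time"],ctrl.observe()["gripper_width"])
look(.483,-.232,.117,"ws")
E
```

```text
0.9167 -0.00044582816925636717
2.3667 proj 250.19784157920856 133.70409546234305 crop origin 210 103 x10
```

View pics/ws_full.png

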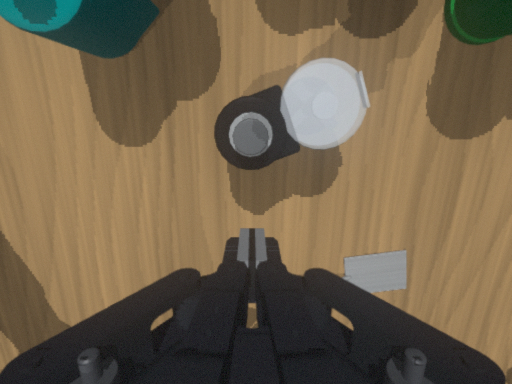

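View pics/ws.png

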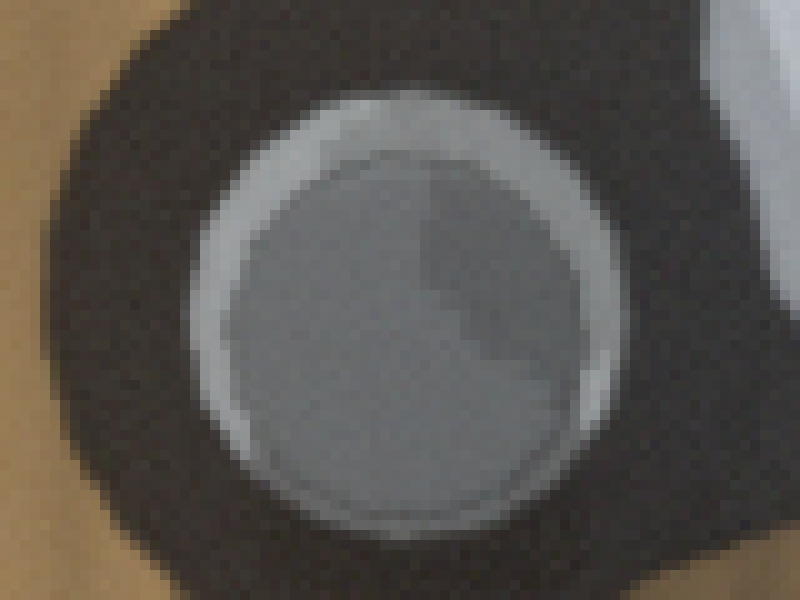

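In the wrist view the cap centre is at crop (403,335), which is pixel (249.8,136). That is 2.5 px below the prediction, so I'll correct y to about -0.2345. Next I'll press with force monitoring.

```bash
cat > press.py <<'E'
from look import *
def press(x,y,z):
    ctrl.line_to([x,y,z+.05],.12); ctrl.line_to([x,y,z+.008],.06); ctrl.sleep(.2)
    f0=np.mean([ctrl.observe()["wrist_force"] for _ in range(3)],0)
    h=0.003; log=[]
    while h>-.0185:
        ctrl.line_to([x,y,z+h],.02)
        s=ctrl.observe();f=s["wrist_force"]-f0
        log.append((round(h*1e3,1),round((s["eef_pos"][2]-z)*1e3,1),round(f[2],1),round(float(np.hypot(f[0],f[1])),1)))
        if f[2]>8.0: break
        h-=.0015 if f[2]<6 else .001
    print(*log,sep="\n")
    ctrl.sleep(.15);print("hold",(ctrl.observe()["wrist_force"]-f0).round(1),ctrl.observe()["eef_pos"].round(4))
    ctrl.line_to([x,y,z+.06],.1)
    s=ctrl.observe();print("t",s["time"],(s["wrist_force"]-f0).round(1))
E
python3 - <<'E'
from press import *
c=pickle.load(open("ws.pkl","rb"));p=at(c,(249.8,136.2),.117);print(p)
press(p[0],p[1],.117)
ctrl.reach([.483,-.2345-.055,.217],R)
c=ctrl.camera("wrist");cv2.imwrite("pics/ws2.png",cv2.resize(c["frame"][103:163,210:290,::-1],(800,600),interpolation=0))
cv2.imwrite("pics/side2.png",cv2.resize(ctrl.camera("side")["frame"][150:220,220:340,::-1],(800,466),interpolation=0))
print(ctrl.observe()["time"])
E
```

```text
[ 0.48265683 -0.23413882  0.117     ]
(3.0, np.float64(2.8), np.float64(-0.8), 0.8)
(1.5, np.float64(1.4), np.float64(-0.0), 1.4)
(0.0, np.float64(-0.0), np.float64(-1.1), 0.1)
(-1.5, np.float64(-1.4), np.float64(1.8), 0.4)
(-3.0, np.float64(-3.0), np.float64(1.7), 1.3)
(-4.5, np.float64(-4.5), np.float64(2.1), 0.7)
(-6.0, np.float64(-6.0), np.float64(1.5), 1.1)
(-7.5, np.float64(-7.6), np.float64(1.4), 1.2)
(-9.0, np.float64(-9.1), np.float64(1.6), 0.4)
(-10.5, np.float64(-10.6), np.float64(1.6), 1.9)
(-12.0, np.float64(-12.0), np.float64(1.7), 0.3)
(-13.5, np.float64(-13.4), np.float64(5.0), 1.0)
(-15.0, np.float64(-14.6), np.float64(5.8), 1.8)
(-16.5, np.float64(-15.9), np.float64(8.3), 1.7)
hold [-1.   1.2  8.8] [ 0.4828 -0.2342  0.1011]
t 8.8917 [-0.9  0.9 -0.8]
9.3667
```

View pics/side2.png

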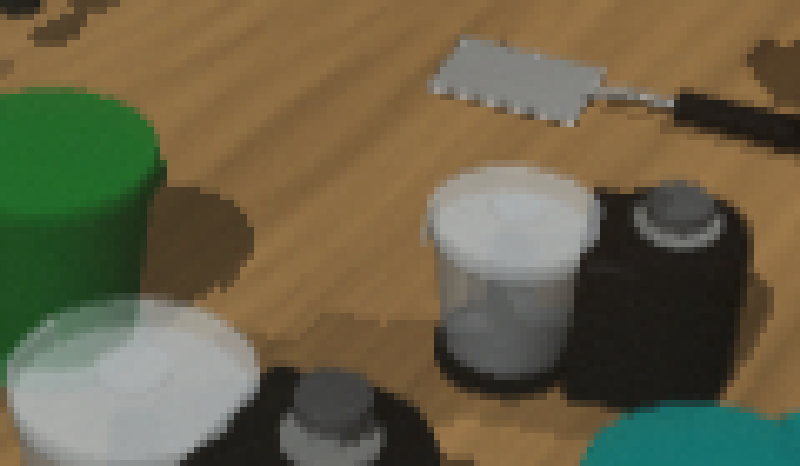

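View pics/ws2.png

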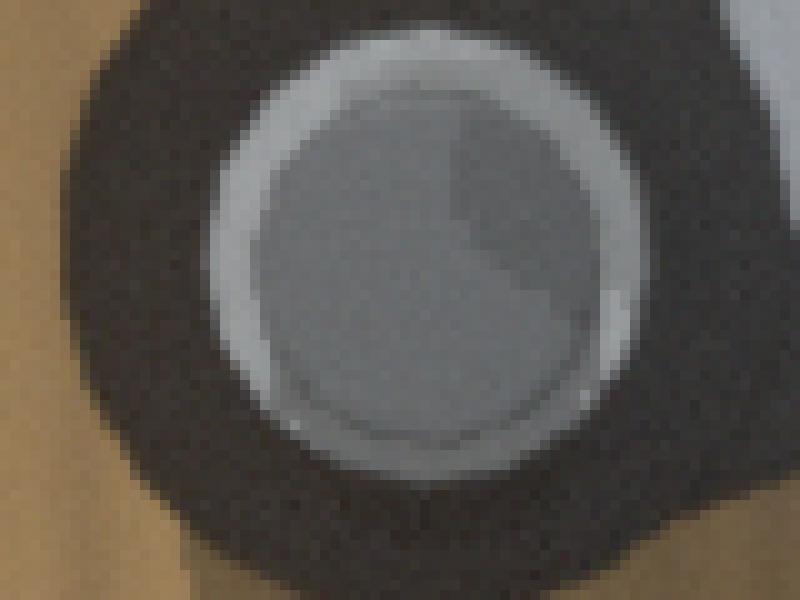

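The small key is in: the force plateaued over 10 mm, then rose at the stop, and its cap now sits close to the collar in the side crop (about 680,210). The chopper hasn't visibly moved. The medium one is next.

```bash
python3 - <<'E'
from press import *
ctrl.line_to([.483,-.2895,.27],.15)
look(.520,.018,.143,"wm")
E
```

```text
10.925 proj 252.49840534415776 130.20365230380796 crop origin 212 100 x10
```

View pics/wm_full.png

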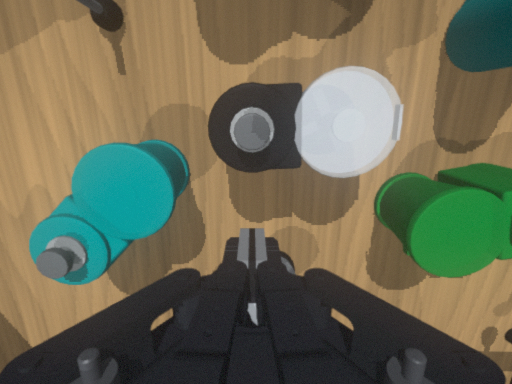

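View pics/wm.png

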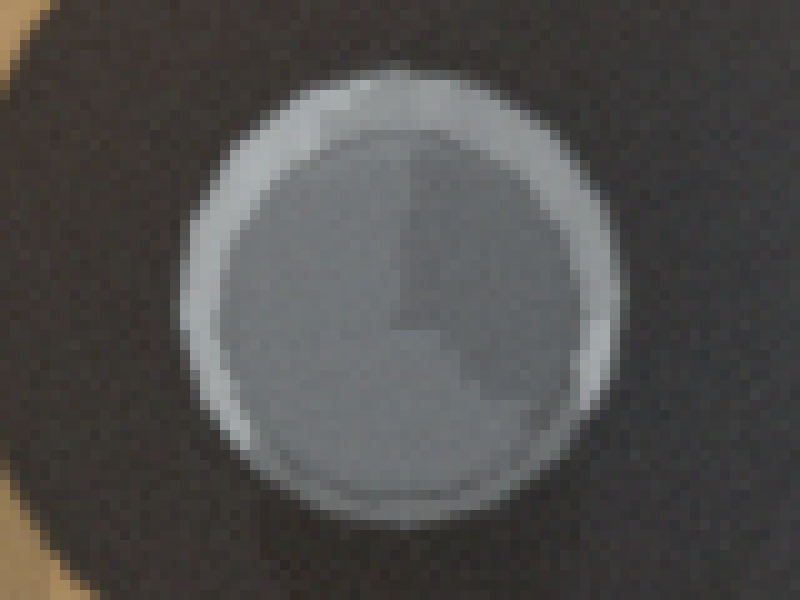

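The medium cap centre is at crop (400,312), which is pixel (251.5,130.7) and within 1 mm of the prediction. It has a black housing and a clear bowl, so I'll press it.

```bash
python3 - <<'E'
from press import *
c=pickle.load(open("wm.pkl","rb"));p=at(c,(251.5,130.7),.143);print(p)
press(p[0],p[1],.143)
ctrl.line_to([p[0],p[1],.26],.15)
look(.4905,.270,.173,"wl")
cv2.imwrite("pics/side3.png",cv2.resize(ctrl.camera("side")["frame"][150:270,200:360,::-1],(800,600),interpolation=0))
E
```

```text
[0.51913504 0.0175808  0.143     ]
(3.0, np.float64(2.8), np.float64(-0.2), 1.4)
(1.5, np.float64(1.4), np.float64(-0.3), 1.4)
(0.0, np.float64(-0.0), np.float64(-0.3), 1.1)
(-1.5, np.float64(-1.4), np.float64(2.4), 1.1)
(-3.0, np.float64(-3.0), np.float64(2.6), 1.7)
(-4.5, np.float64(-4.5), np.float64(1.9), 1.1)
(-6.0, np.float64(-6.1), np.float64(2.1), 0.8)
(-7.5, np.float64(-7.6), np.float64(1.6), 1.8)
(-9.0, np.float64(-9.1), np.float64(1.6), 1.5)
(-10.5, np.float64(-10.6), np.float64(3.0), 0.9)
(-12.0, np.float64(-12.0), np.float64(3.9), 1.3)
(-13.5, np.float64(-13.4), np.float64(5.3), 1.6)
(-15.0, np.float64(-14.6), np.float64(6.8), 2.2)
(-16.0, np.float64(-15.5), np.float64(8.5), 2.0)
hold [-1.2  0.6  8. ] [0.5193 0.0176 0.1276]
t 17.45 [-1.   0.7  0.4]
18.85 proj 252.44008514769308 129.77285994461533 crop origin 212 99 x10
```

View pics/side3.png

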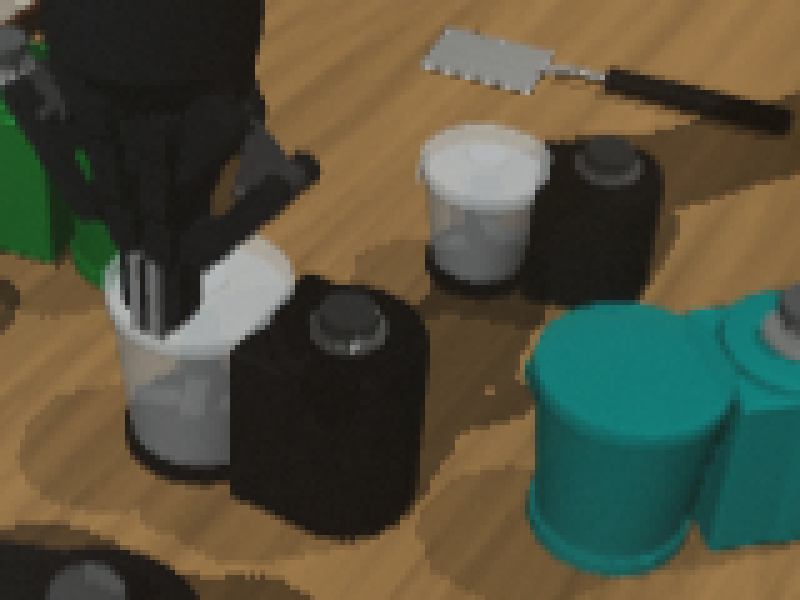

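View pics/wl.png

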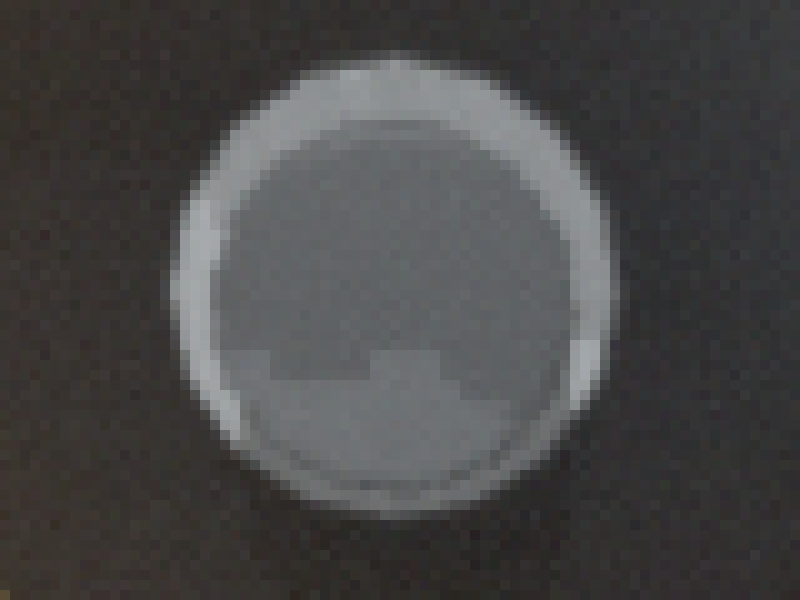

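View pics/wl_full.png

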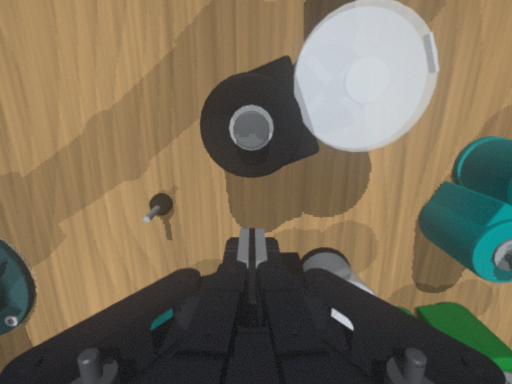

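The medium key is now low on its collar in the side crop (350,315), and the small one (608,158) has stayed in. The large cap centre is at crop (395,303), pixel (251.0,128.8). I'll press it.

```bash
python3 - <<'E'
from press import *
c=pickle.load(open("wl.pkl","rb"));p=at(c,(251.0,128.8),.173);print(p)
press(p[0],p[1],.173)
ctrl.line_to([p[0],p[1],.28],.15)
ctrl.reach([.725,0,.28],R)
for n in("scene","side"):
    cv2.imwrite(f"pics/{n}4.png",cv2.resize(ctrl.camera(n)["frame"][:,:,::-1],(800,600),interpolation=cv2.INTER_CUBIC))
print(ctrl.observe()["time"])
E
```

```text
[0.48925828 0.27081915 0.173     ]
(3.0, np.float64(2.8), np.float64(0.4), 0.1)
(1.5, np.float64(1.4), np.float64(0.4), 1.0)
(0.0, np.float64(-0.0), np.float64(0.7), 0.7)
(-1.5, np.float64(-1.4), np.float64(2.7), 2.1)
(-3.0, np.float64(-3.0), np.float64(1.9), 0.6)
(-4.5, np.float64(-4.6), np.float64(1.8), 1.2)
(-6.0, np.float64(-6.1), np.float64(2.3), 1.0)
(-7.5, np.float64(-7.5), np.float64(1.4), 1.1)
(-9.0, np.float64(-9.1), np.float64(2.0), 1.9)
(-10.5, np.float64(-10.6), np.float64(2.5), 0.9)
(-12.0, np.float64(-11.9), np.float64(3.0), 1.1)
(-13.5, np.float64(-13.3), np.float64(3.9), 1.1)
(-15.0, np.float64(-14.5), np.float64(6.1), 1.5)
(-16.0, np.float64(-15.3), np.float64(7.9), 0.9)
(-17.0, np.float64(-16.2), np.float64(9.2), 1.6)
hold [-1.   0.   8.3] [0.4894 0.2709 0.1569]
t 25.6917 [-1.2 -0.   0.8]
27.6083
```

View pics/side4.png

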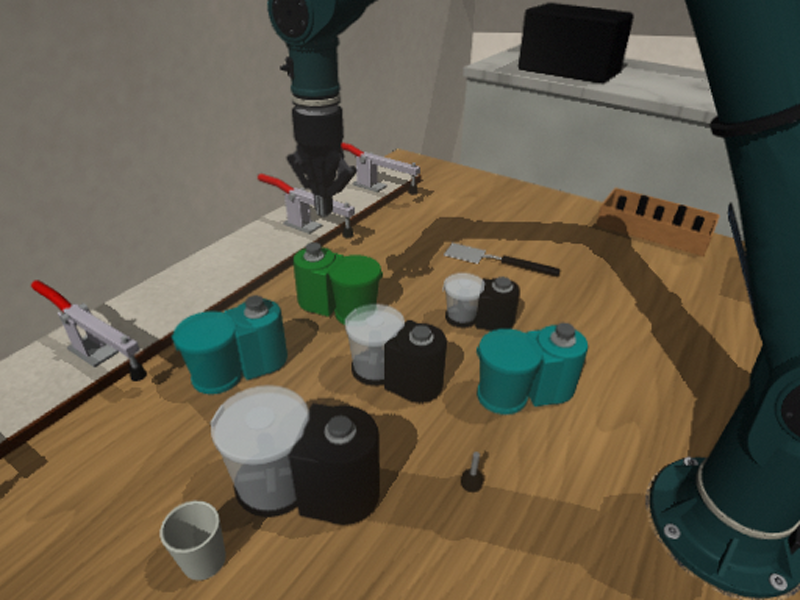

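View pics/scene4.png

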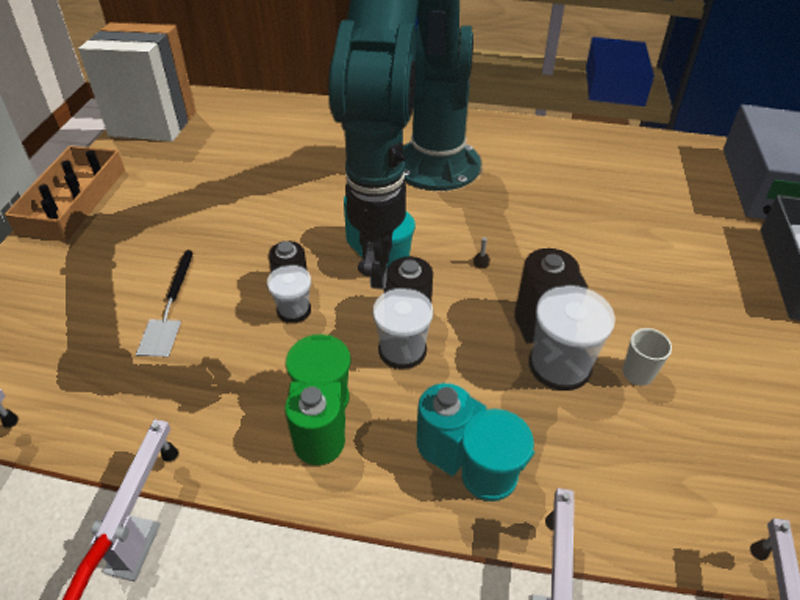

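All three keys sit low in the side view, at (503,285), (421,333) and (341,428). Nothing else has moved in either picture, and the arm is clear.

```bash
python3 -c "
from rig import ctrl
ctrl.close_job()"
```

```text
the job is handed in; nothing more can be done
```

I pressed the small, then the medium, then the large chopper's key with the closed fingertips, and handed the job in. The last clock reading before that was 27.6 s, against the 54 s limit.

- **Force:** On each key the reading stayed at about 2–3 N over most of the travel, then rose as the key met its stop. I stopped at about 8–9 N, below the 20 N limit, after the fingertip had gone 15–16 mm down including the cap's give. The sliding force read slightly below the stated 2.5–4 N, which fits the roughly 1 N noise in the sensor.
- **Pictures:** The final side and scene views show all three caps low on their collars. The choppers, the look-alikes and the bystanders show no visible movement.

No check failed. The first position estimates from the scene and side cameras differed by up to 7 mm, so I corrected each key's position with a wrist picture before pressing it.

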